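Hold the reference cell in the photometer's light path

ROBOT

A 6-joint arm with a two-finger parallel gripper is mounted at the origin on the work surface. World frame = base frame: x ahead of the robot, y to its left, z up, the work surface at z = 0. Lengths are in mm, angles in rad, forces in N, time in s.
With the tool pointing down it reaches from about 275 to 750 mm from the base axis. Payload 10.2 kg.
Tool frame: the origin (TCP) lies midway between the tips of the shut fingers; the grasp point (between the pads) lies 19 mm behind it; z points along the fingers, y is the direction in which the jaws open and shut (so a half turn about z gives the same grasp; the last joint's range is limited). The gripper opens to 85 mm and grips with 20 to 120 N. Pads are 22 mm wide; open, the fingers measure 114 mm over their backs; the gripper's body (76 mm by 85 mm) begins 54 mm behind the grasp point. The pads swing forward as they close: fully open they stand 13 mm farther back than shut.
Start: joints at [-1.473, 0.313, 1.498, -0, 1.331, -0.223], TCP at [165.533, -498.227, 231.294] pointing down, gripper open.
Joint ranges: [-2.94, 2.94], [-0.97, 2.17], [0.19, 2.56], [-1.23, 4.37], [0.02, 3.11], [-2.88, 2.88]. Speed limits (rad/s): [2.39, 2.39, 3.01, 3.14, 3.14, 3.14].

INTERFACE

Orientations are given as a unit quaternion [w, x, y, z].
In Python, from rig import sense, optics, ctrl gives the robot as it stands.
- The arm moves only by the tool play_rows, never from a script. Its argument "plan" is a list of rows, each a list of 7 numbers: the shift along the world's x, y, z in mm, then the turn, a rotation vector about the world's x, y, z in rad, then the opening, from -1 (shut) to 1 (fully open), so that 0 is half open. A call has 1 to 5 rows; each row shifts and turns the pose as measured when the row begins; what a row does not reach is not made up. A row lasts 1/12 s, in which the tool goes at most 41.7 mm and 7.16 degrees, less where a joint would pass 70% of its speed; a pose out of reach is approached as far as the arm can. A call is refused whole if a number of a shift passes 41.7 or a number of a turn 0.125, either way. A call with a gripper value outside its range is refused whole. The fingers move at their own pace and stop on an object; "grip_force" is the grip in N (left out, the last holds). Time passes only in rows, so rows that do not move let the fingers close. It gives the time, the measured TCP pose, the force and the opening at its end, in the units of the state.
- sense(): the state, without advancing time (a new reading comes with each control period).
- optics.capture(name): name is "scene" or "top" or "wrist"; returns a dict with "img" (400x640x3 uint8, blue, green, red), "fx", "fy", "cx", "cy" (pixels), "world_to_cam" (4x4, takes a point from world to camera coordinates). Camera axes: x right, y up, looking along -z (the intrinsics and any distortion apply to the point x, -y, -z); pixel columns grow to the right and rows downward; lengths in mm; the calibration is good to about 2 mm. A picture is of the moment at which its call begins. There is no depth.
- ctrl.finish_job(): hands the job in, once; it reports no verdict.
The state is a dict: "time_s": time; "joints": joint angles; "dq": joint speeds; "tau": joint torques, N m; "eef_pos": TCP position; "ee_rot": TCP orientation; "force": force on the tool from outside, world axes, zero at the start; "wrist_torque": the same for the moment, N m; "grip_width": opening from 0.0 (shut) to 1.0 (fully open).
Only numpy, scipy, OpenCV 4.12 (cv2) and the standard library are available. Lean on these libraries where they do the work, as an engineer would, in place of code of your own. Each camera call takes 0.05 s, during which the arm holds its last target. There are 200 camera calls.

TASK

The cell holder of this photometer board is off for repair, so check the board with a hand-held reference: switch the lamp on with the metal toggle on the board, then take the long glass cell without a stopper out of the rack, gripping it by its two frosted faces only, never by the clear windows. Hold it upright and still in the light path, midway between the lamp tube and the sensor tube, windows square to the beam and the beam through their middle; do not let the cell touch the board or knock the tubes. Finish while still holding it there, lamp on, with the other cells and the loose things on the bench left where they are.

Things in the scene. Friction and masses are not known exactly. Their poses are not given: they have to be found in the camera images.
- board: Bare green circuit board, fixed, 170 mm (its x) by 220 mm (y), its top face 14 mm above the bench. Origin: at bench level under its centre; x, y along its edges, z up. Above that face: black capacitors and grey blocks up to 26 mm tall along the +x edge (x over 55 mm), two 12 mm capacitors near (-70, 57) mm, the two optical mounts, the toggle switch; all else is under 5 mm tall.
- optics: Two aluminium mounts on the board with level, coaxial 18 mm tubes facing each other: lamp on -y (fins behind), dark sensor on +y; tube faces at y = -30 and +30 mm. Origin: on the beam axis midway, 50 mm above the bench, at (5, 15, 50) mm in the board's frame, axes the same. Mounts reach 11 mm above the beam and +-15 mm in x, y -75 to 63 mm. The gap is open above and to both x sides, bare board below.
- beam (a point): Point on the beam axis midway between the faces of the lamp and sensor tubes (same place and axes as optics): y along the beam, x level across it, z up. The beam is 2 mm thick.
- toggle (a joint): Lamp switch, a steel bat lever on the board. 0 = off, bat leaning 0.42 rad towards the board's -x; 0.84 rad = on, bat leaning 0.42 rad towards the board's +x; the bat swings in the board's xz plane. It stays where it is left; about 2 N at its tip moves it.
- toggle_tip (a point): Point on the axis of the switch's bat, 2 mm below its end, 30 mm from the pivot; moves with the bat. The bat is 32 mm long, 8 mm thick at the end, 6 mm at the pivot. The pivot is at (-50, -72, 28) mm in the board's frame, on a black case 26 (x) by 14 mm, 10 mm tall, with an 11 mm bush reaching 16 mm above the board's face.
- rack: Black plastic cell rack, fixed, 50 mm (x) by 150 mm (y), 18 mm tall. Origin: underside centre, z up. Three slots in a row at y = -45, 0 and +45 mm, each 14.5 mm (x) by 24.5 mm (y), 12 mm deep (floor 6 mm above the bench). A glass cell stands loosely in each, frosted faces to +-x, 33 mm of it showing above the rack.
- cell: The long glass cell without a stopper, the one to take, in any of the three slots: solid block 12.5 mm (x) by 22.5 mm (y), 45 mm tall, about 30 g. Origin: underside centre, z up. The wide faces to +-x (12.5 mm apart) are frosted white and may be gripped; the narrow faces to +-y are the clear windows. It works either way round.
- window_a: Clear window on the cell's +y face, 9 mm wide and 40 mm tall, 0.5 mm proud of the glass beside it. Origin: 0.75 mm inside its outer face, at half the cell's height. Not to be touched by the fingers.
- window_b: Clear window on the cell's -y face, same as window_a.
- cell_mid (a point): Centre of the long cell, on the line through the middles of both windows, 22.5 mm above its underside; axes as the cell's: y through the windows, z up.
- cell_square: Bystander in the rack: short-path cell, 12.5 x 12.5 x 45 mm. Origin: underside centre.
- cell_stopper: Bystander in the rack: cell of the same size as the long one but with a white round stopper, 11.6 mm in diameter, standing 11 mm above its top. Origin: underside centre.
- screwdriver: Bystander: screwdriver lying on the bench, 150 mm long, black handle.
- solder_reel: Bystander: grey reel of solder standing on its flange, 54 mm in diameter, 40 mm tall.
- big_capacitor: Bystander: loose black capacitor standing on its end, 25 mm in diameter, 35 mm tall.
- flux_bottle: Bystander: small amber bottle, 36 mm in diameter, 75 mm tall.
Not all that is in view belongs to the job. Leave any pink look-alike of the rack alone. Leave any green or orange look-alike of the cell alone.

How it is judged (in metres and radians):
On the way, in this order (a step that is already met when the one before it is completed fails the run):
1. the lamp is switched on (value of joint toggle above 0.6 rad), for 0.2 s.
2. the long cell is out of the rack, held in the fingers, with the lamp on (value of joint toggle above 0.6 rad and contact force between the fingers and cell above 1 N and z of cell_mid in the frame of rack above 0.06 m), for 0.2 s.
At the end, for the whole second after the job is handed in: Lamp switch on (past 0.6 rad); long cell gripped, still, touching nothing but the fingers; its centre within 3.5 mm of the beam sideways, 8 mm in height and 10 mm of midway between the tubes; upright and windows square to the beam within 0.09 rad (value of joint toggle above 0.6 rad and contact force between the fingers and cell above 1 N and x of cell_mid in the frame of beam between -0.0035 and 0.0035 m and y of cell_mid in the frame of beam between -0.01 and 0.01 m and z of cell_mid in the frame of beam between -0.008 and 0.008 m and angle between the y axis of cell and the y axis of beam, either way round below 0.09 rad and angle between cell's own z axis and vertical below 0.09 rad and linear speed of cell below 0.02 m/s and contact force between cell and board below 0.05 N and contact force between cell and rack below 0.05 N); the arm keeps its last pose, push and grip.
It fails at once if a clear window is touched by the fingers (contact force between the fingers and window_a above 0.5 N or contact force between the fingers and window_b above 0.5 N).
It fails at once if the cell knocks against the board, its tubes or its parts (contact force between cell and board above 1 N).
It fails at once if the robot knocks the lamp or sensor tube (contact force between any of the fingers, the arm and optics above 3 N).
It fails at once if another cell or a loose thing on the bench is moved more than 20 mm (distance of any of cell_square, cell_stopper, screwdriver, solder_reel, big_capacitor, flux_bottle from where it was at the start of the episode above 0.02 m).
It also fails if it takes over 51 s, if anything falls off the work surface, if the arm or the gripper's body presses on something with over 40 N, if the wrist force passes 120 N, or if a joint passes its speed limit or range.

## Working session

There is one attempt and no reset: what is moved stays moved. The work goes in short steps, Python scripts to look and compute and a tool call to move; the robot and the scene stay as the last step left them, time stands still between calls to the robot, and variables do not carry over. Pictures are saved under pics/ and viewed, about 8 in all and at most 12, crops included, and the job is handed in when it is done.

Besides the shell and the picture viewer there is one more tool, called after ">>>" as a command line: name --pt "numbers of a row" for each row, then --argument value for the rest. play_rows: Moves the arm, as the interface text tells. Its arguments: {"type":"object","properties":{"plan":{"type":"array"},"grip_force":{"type":"number"}},"required":["plan"]}

```bash
mkdir -p pics; ls
cat > h.py <<'E'
import numpy as np,cv2
from rig import sense,optics,ctrl
def cap(n,f=None):
    c=optics.capture(n)
    if f: cv2.imwrite('pics/'+f,c['img'])
    c.pop('img0',None); return c
def proj(c,P):
    P=np.atleast_2d(P).astype(float);M=np.array(c['world_to_cam'])
    q=P@M[:3,:3].T+M[:3,3]; return np.c_[c['cx']+c['fx']*q[:,0]/-q[:,2],c['cy']-c['fy']*q[:,1]/-q[:,2]]
def ray(c,u,v,z):
    M=np.array(c['world_to_cam']);R=M[:3,:3];o=-R.T@M[:3,3]
    d=R.T@np.array([(u-c['cx'])/c['fx'],-(v-c['cy'])/c['fy'],-1]); return o+d*(z-o[2])/d[2]
E
python3 - <<'E'
from h import *
a=cap('top','top.png');b=cap('scene','scene.png')
for c in(a,b): print({k:(np.round(v,3).tolist() if k!='img' else 0) for k,v in c.items()})
print(sense())
E
```

```text
pics
{'img': 0, 'fx': 388.784, 'fy': 388.784, 'cx': 319.198, 'cy': 203.577, 'world_to_cam': [[-0.03, -0.999, -0.029, 50.712], [0.985, -0.034, 0.171, -450.15], [-0.172, -0.024, 0.985, -1124.636], [0.0, 0.0, 0.0, 1.0]]}
{'img': 0, 'fx': 372.499, 'fy': 372.499, 'cx': 321.551, 'cy': 202.301, 'world_to_cam': [[-0.459, 0.888, -0.02, 178.749], [-0.509, -0.245, 0.826, 186.503], [0.728, 0.389, 0.564, -1295.291], [0.0, 0.0, 0.0, 1.0]]}
{'time_s': 0.1, 'joints': array([-1.47335130e+00,  3.13375535e-01,  1.49830216e+00, -1.82599820e-06,
        1.33101822e+00, -2.23399090e-01]), 'dq': array([-0.0015752 , -0.00130017, -0.00313694, -0.0011694 ,  0.0005992 ,
        0.00052097]), 'tau': array([ 2.29385143e-03, -4.12899041e+01, -2.60139835e+01, -2.12326568e-04,
        3.03277098e-03,  9.87428422e-06]), 'eef_pos': array([ 165.53529845, -497.99576241,  230.82397244]), 'ee_rot': array([-5.50593072e-04,  9.87159769e-01,  1.59735052e-01,  3.38321098e-05]), 'force': array([-0.3337632 , -0.59450988,  0.22966001]), 'wrist_torque': array([-0.00484326, -0.04834913, -0.01903681]), 'grip_width': 1.001893322802123}
```

View pics/top.png

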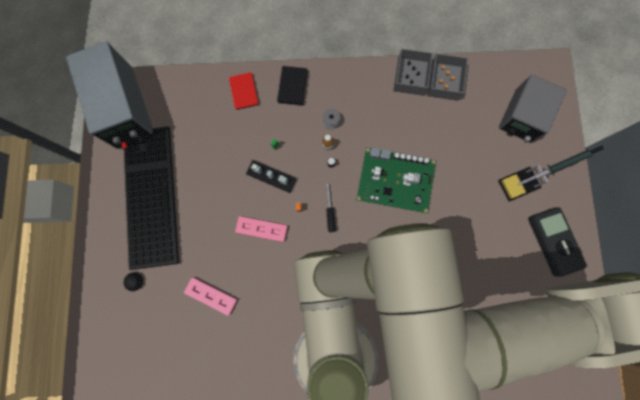

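View pics/scene.png

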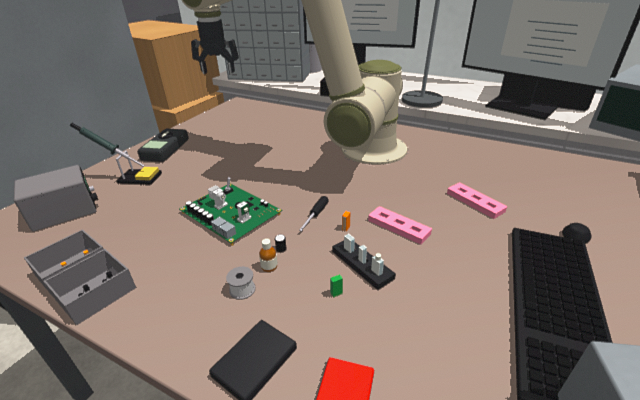

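The top view shows the board at about (397,180), the black rack at (271,177), and pink and green/orange decoys. I'll enlarge the rack and board in both views.

Run:
```python
from h import *
t=cv2.imread('pics/top.png');s=cv2.imread('pics/scene.png')
def cr(i,x,y,w,h): return cv2.resize(i[y:y+h,x:x+w],(400,300),interpolation=cv2.INTER_CUBIC)
o=np.vstack([np.hstack([cr(t,350,145,92,69),cr(t,240,150,64,48)]),np.hstack([cr(s,172,170,120,90),cr(s,324,225,80,60)])])
cv2.imwrite('pics/c1.png',o)
```

```text
(no output)
```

View pics/c1.png

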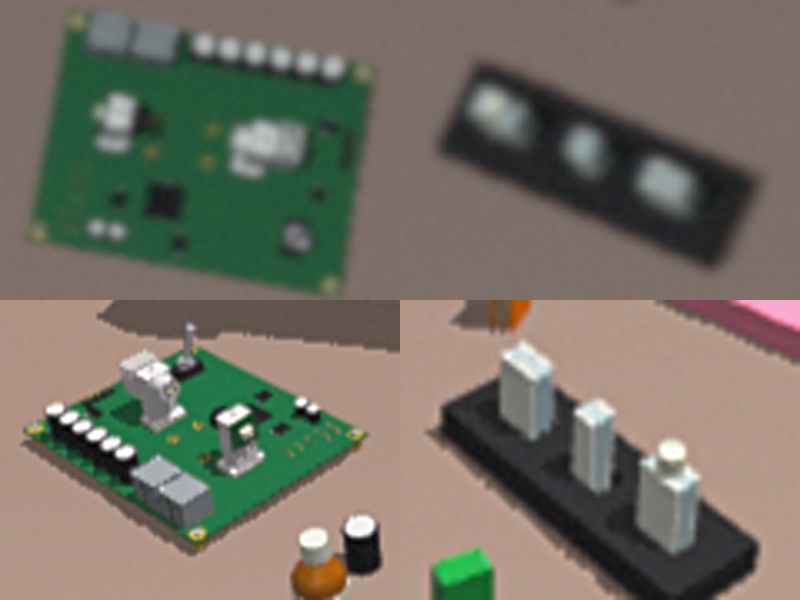

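```bash
cat >> h.py <<'E'
from scipy.optimize import least_squares
def fit(c,pts,uv,x0):
    pts=np.array(pts,float);uv=np.array(uv,float)
    def w(p): 
        C,S=np.cos(p[2]),np.sin(p[2]); return np.c_[p[0]+C*pts[:,0]-S*pts[:,1],p[1]+S*pts[:,0]+C*pts[:,1],pts[:,2]]
    r=least_squares(lambda p:(proj(c,w(p))-uv).ravel(),x0,x_scale=[100,100,1]); return r.x,np.round(r.fun,2)
def T(p,q):
    C,S=np.cos(p[2]),np.sin(p[2]); return np.array([p[0]+C*q[0]-S*q[1],p[1]+S*q[0]+C*q[1],*q[2:]])
E
python3 - <<'E'
from h import *
a=cap('top');s=92/400
uv=np.array([(75,18),(365,70),(335,285),(35,235)])*s+[350,145]
b=[(83,108,14),(82,-107,14),(-82,-107,14),(-82,107,14)]
b=[(85,110,14),(85,-110,14),(-85,-110,14),(-85,110,14)]
uvb=np.array([(68,10),(376,70),(343,296),(26,240)])*s+[350,145]
B,f=fit(a,b,uvb,[600,-150,0]);print(B,f)
uvr=np.array([(80,62),(360,180),(318,270),(40,150)])*.16+[240,150]
R,f=fit(a,[(25,75,18),(25,-75,18),(-25,-75,18),(-25,75,18)],uvr,[600,150,0]);print(R,f)
print('toggle pivot',T(B,(-50,-72,28)),'beam',T(B,(5,15,50)),'cell',T(R,(0,-45,18)))
for n,u,v in[('stopper',328,140),('reel',333,119),('cap',332,161),('green',275,143),('orange',299,206),('sd',331,205)]:print(n,ray(a,u,v,30))
c=cap('wrist');print(c['fx'],np.round(c['world_to_cam'],3).tolist())
E
```

```text
[ 5.20972315e+02 -2.03403112e+02 -2.24543690e-01] [ 0.42  0.34 -0.13 -0.87 -0.68  0.57  0.41 -0.03]
[ 5.45826407e+02  1.80938747e+02 -4.42634095e-01] [ 0.67  0.12 -0.47 -0.3  -0.41 -0.13  0.22  0.34]
toggle pivot [ 456.19589414 -262.46253383   28.        ] beam [ 529.18671689 -189.8929824    50.        ] cell [526.55195408 140.27555209  18.        ]
stopper [652.49187383   3.0550785   30.        ]
reel [720.56092146 -14.91316137  30.        ]
cap [584.60990886  -6.95764713  30.        ]
green [649.33348696 168.2290549   30.        ]
orange [447.90738417  97.56829738  30.        ]
sd [447.6088607    0.91563785  30.        ]
279.74072318910873 [[0.315, -0.949, -0.001, -525.134], [0.916, 0.304, -0.261, 32.925], [0.248, 0.081, 0.965, -378.789], [0.0, 0.0, 0.0, 1.0]]
```

Candidates in the rack: the top-view slots at about (253,168), with a stopper, (269,174), square, and (282,179), long with no stopper. The enlarged views agree that the third is the target, at rack y=-45. The poses match the given sizes to under 1 px. Next I move over the toggle with the fingers shut.

>>> play_rows --pt "26 23 -6 0 0 0.105 -1" --pt "26 23 -6 0 0 0.105 -1" --pt "26 23 -6 0 0 0.105 -1" --pt "26 23 -6 0 0 0.105 -1" --pt "26 23 -6 0 0 0.105 -1" --grip_force 30

```text
time_s: 0.62
eef_pos: [295.2, -382.2, 199.6]
ee_rot: [0.001, 0.91, 0.415, -0.0]
force: [0.5, 0.7, -0.7]
grip_width: 0.297
```

>>> play_rows --pt "26 23 -6 0 0 0.105 -1" --pt "26 23 -6 0 0 0.105 -1" --pt "26 23 -6 0 0 0.105 -1" --pt "26 23 -6 0 0 0.105 -1" --pt "26 23 -6 0 0 0.08 -1"

```text
time_s: 1.03
eef_pos: [430.2, -260.1, 168.2]
ee_rot: [0.001, 0.771, 0.637, -0.0]
force: [0.1, -0.8, -0.0]
grip_width: 0.001
```

Run:
```python
from h import *
c=cap('wrist','w1.png');print(np.round(c['world_to_cam'],4).tolist(),c['cx'],c['cy'])
from scipy.spatial.transform import Rotation as Ro
s=sense();print(s['time_s'],s['eef_pos'],s['grip_width'],Ro.from_quat(s['ee_rot'],scalar_first=True).as_matrix()[:,1])
B=[521,-203.4,-.2245]
print(proj(c,[T(B,q) for q in[(85,110,14),(85,-110,14),(-85,-110,14),(-85,110,14),(-50,-72,28),(-62.2,-72,55.4),(5,-15,50),(5,45,50)]]).round(0).tolist())
```

```text
[[0.9822, -0.1878, 0.0004, -472.572], [0.1814, 0.9479, -0.2619, 186.2162], [0.0488, 0.2573, 0.9651, -271.1594], [0.0, 0.0, 0.0, 1.0]] 314.0972774281063 199.33442868572976
1.0833 [ 433.18356502 -255.81233339  166.96995695] 0.0021499865570141045 [ 9.83729500e-01 -1.79655244e-01  5.13726010e-04]
[[495.0, -5.0], [455.0, 221.0], [304.0, 216.0], [310.0, -13.0], [338.0, 187.0], [328.0, 193.0], [404.0, 133.0], [413.0, 61.0]]
```

View pics/w1.png

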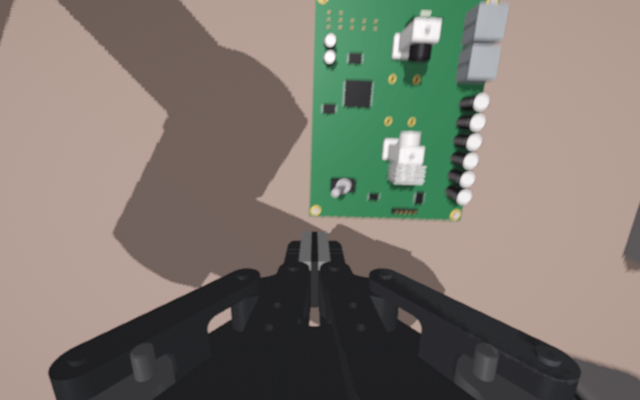

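Wrist view: near board corners at (311,217) and (462,221), toggle at (343,187) leaning left (off). The prediction is about 7 px off, possibly because the arm was still settling. I'll re-shoot and fit.

Run:
```python
from h import *
print(sense()['eef_pos']);c=cap('wrist','w2.png');print(sense()['eef_pos'])
i=c['img'].astype(int);m=((i[...,1]>i[...,2]+25)&(i[...,1]>i[...,0]+10)).astype(np.uint8)
L=[];Rr=[];Bt=[]
for v in range(60,205,2):
    x=np.where(m[v,280:520])[0]+280
    L.append((x[0]-.5,v))
for u in range(330,450,2):
    y=np.where(m[120:260,u])[0]+120; Bt.append((u,y[-1]+.5))
for v in range(208,216):
    x=np.where(m[v,280:520])[0]+280; Rr.append((x[-1]+.5,v))
L,Bt=np.array(L),np.array(Bt);l=np.polyfit(L[:,1],L[:,0],1);b=np.polyfit(Bt[:,0],Bt[:,1],1)
print(l,b,np.std(L[:,0]-np.polyval(l,L[:,1])),np.std(Bt[:,1]-np.polyval(b,Bt[:,0])),Rr[::3])
# fit: edges at z=14(top) ; points on lines
def w(p,q): return np.array([T(p,k) for k in q])
ql=[(-85,y,14) for y in(-100,-50,0,40)];qb=[(x,-110,14) for x in(-70,-20,30,70)]
def r(p):
    a=proj(c,w(p,ql));d=proj(c,w(p,qb)); return np.r_[a[:,0]-np.polyval(l,a[:,1]),d[:,1]-np.polyval(b,d[:,0])]
s=least_squares(r,[521,-203,-.22],x_scale=[100,100,1]);B=s.x;print(B,s.fun.round(2))
P=[T(B,q) for q in[(85,-110,14),(-50,-72,28),(-62.2,-72,55.4),(5,-15,50),(5,45,50)]];print(np.round(P,1).tolist(),proj(c,P).round(0).tolist())
im=c['img'].copy()
for u,v in proj(c,P+[T(B,k) for k in ql+qb]): cv2.circle(im,(int(u),int(v)),1,(0,0,255),-1)
cv2.imwrite('pics/w2c.png',cv2.resize(im[0:230,290:510],(660,690))[90:])
```

```text
[ 433.18356502 -255.81233339  166.96995695]
[ 431.3511497  -257.98353648  167.43104109]
[-3.84271258e-02  3.14325805e+02] [3.29258127e-02 2.11758526e+02] 0.2894894731508909 1.236252112726802 [(np.float64(449.5), 208), (np.float64(453.5), 211), (np.float64(458.5), 214)]
[ 5.25480003e+02 -2.04517532e+02 -2.20989742e-01] [ 0.28  0.1  -0.09 -0.25 -0.31 -0.1   0.12  0.29]
[[584.3, -330.5, 14.0], [460.9, -263.8, 28.0], [449.0, -261.1, 55.4], [527.1, -220.2, 50.0], [540.2, -161.7, 50.0]] [[457.0, 227.0], [341.0, 193.0], [330.0, 199.0], [407.0, 140.0], [416.0, 68.0]]
```

View pics/w2c.png

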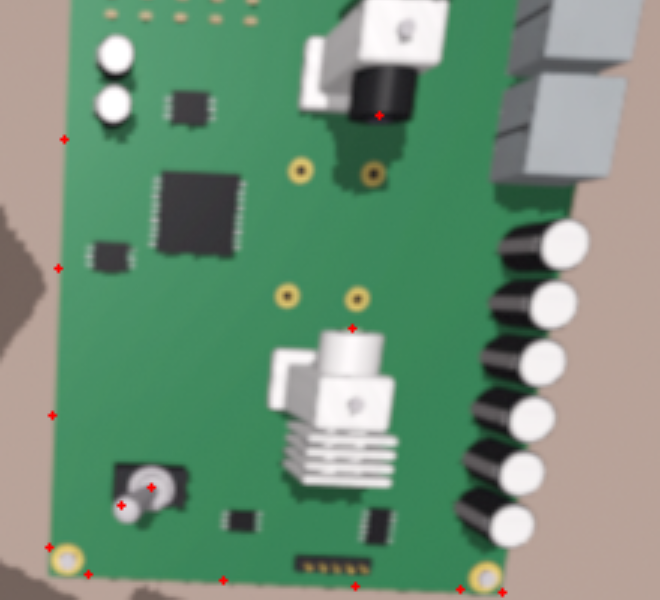

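The reprojected toggle, tubes and edges land on the image to within about 2 px. Going down behind the bat (on its board -x side).

>>> play_rows --pt "-8 3 -10 0 0 -0.02 -1" --pt "0 0 -33 0 0 -0.02 -1" --pt "0 0 -33 0 0 0 -1" --pt "0 0 -33 0 0 0 -1" --pt "0 0 -14 0 0 0 -1"

```text
time_s: 1.55
eef_pos: [424.7, -255.8, 43.8]
ee_rot: [0.005, 0.783, 0.622, 0.0]
force: [-0.2, -0.1, -0.5]
grip_width: 0.002
```

>>> play_rows --pt "0 0 0 0 0 0 -1"

```text
time_s: 1.63
eef_pos: [423.2, -255.1, 41.2]
ee_rot: [0.002, 0.783, 0.622, 0.0]
force: [0.2, -0.1, 0.2]
grip_width: -0.002
```

>>> play_rows --pt "6 -1.4 0 0 0 0 -1" --pt "6 -1.4 0 0 0 0 -1" --pt "6 -1.4 0 0 0 0 -1" --pt "6 -1.4 0 0 0 0 -1" --pt "5 -1.1 0 0 0 0 -1"

```text
time_s: 2.05
eef_pos: [454.2, -263.7, 44.6]
ee_rot: [0.003, 0.784, 0.621, -0.0]
force: [-5.1, 0.8, -0.8]
grip_width: -0.001
```

Run:
```python
from h import *
c=cap('wrist','w3.png');s=sense();print(s['eef_pos'],s['force'])
cv2.imwrite('pics/w3c.png',cv2.resize(c['img'][60:360,200:500],(600,600)))
```

```text
[ 454.21271236 -263.54958457   44.45255548] [-4.71758095 -0.61448344  2.95890994]
```

View pics/w3c.png

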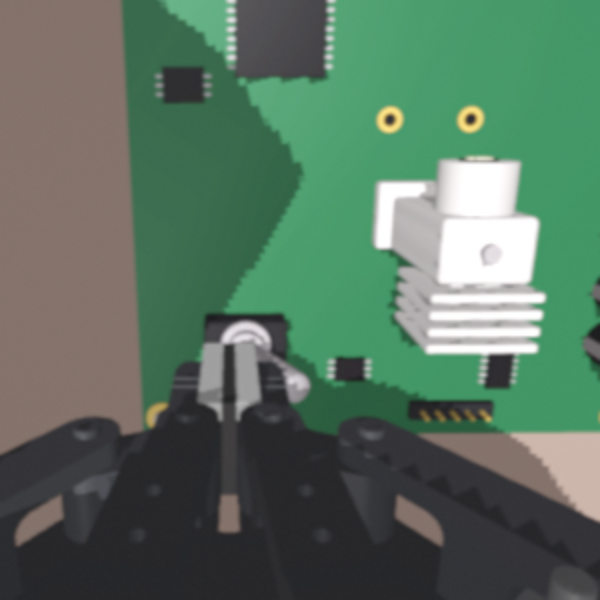

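The bat (tip at crop (297,383), bush at (245,335)) now leans to +x, and the lamp tube shows a glow. I'll nudge a little more to confirm the end stop, then back off.

>>> play_rows --pt "3 -0.6 0 0 0 0 -1" --pt "2 -0.4 0 0 0 0 -1"

```text
time_s: 2.27
eef_pos: [455.0, -263.6, 44.3]
ee_rot: [-0.004, 0.783, 0.622, -0.005]
force: [-22.0, -0.8, 10.5]
grip_width: -0.002
```

>>> play_rows --pt "-12 3 0 0 0 0 -1" --pt "-12 3 0 0 0 0 -1" --pt "-3 1 30 0 0 0 -1" --pt "0 0 40 0 0 0 1" --pt "0 0 40 0 0 0 1"

```text
time_s: 2.68
eef_pos: [426.0, -255.1, 153.2]
ee_rot: [-0.008, 0.783, 0.623, -0.006]
force: [0.5, -0.5, 0.9]
grip_width: 0.278
```

Force rose to 22 N at the stop, so the toggle is on. Moving on to the rack with the gripper open.

>>> play_rows --pt "10 38 4 0 0 -0.021 1" --pt "10 38 4 0 0 -0.021 1" --pt "10 38 4 0 0 -0.021 1" --pt "10 38 4 0 0 -0.021 1" --pt "10 38 4 0 0 -0.021 1"

```text
time_s: 3.1
eef_pos: [482.4, -67.7, 187.4]
ee_rot: [0.005, 0.819, 0.574, -0.001]
force: [0.5, 0.4, -0.5]
grip_width: 0.977
```

>>> play_rows --pt "10 38 4 0 0 -0.021 0" --pt "10 38 4 0 0 -0.021 0" --pt "10 38 4 0 0 -0.021 0" --pt "10 38 4 0 0 -0.021 0" --pt "10 32 4 0 0 -0.021 0"

```text
time_s: 3.52
eef_pos: [536.4, 127.4, 213.7]
ee_rot: [0.01, 0.849, 0.528, 0.004]
force: [1.5, -0.9, -0.5]
grip_width: 0.498
```

>>> play_rows --pt "0 0 0 0 0 0 0" --pt "0 0 0 0 0 0 0"

```text
time_s: 3.68
eef_pos: [538.4, 134.2, 215.8]
ee_rot: [0.011, 0.847, 0.531, 0.007]
force: [0.8, 0.2, -0.3]
grip_width: 0.494
```

Run:
```python
from h import *
from scipy.spatial.transform import Rotation as Ro
c=cap('wrist','w4.png');s=sense();M=Ro.from_quat(s['ee_rot'],scalar_first=True).as_matrix();print(s['time_s'],s['eef_pos'],s['grip_width'],M.round(3).tolist())
R=[545.8,180.9,-.443];P=[T(R,q) for q in[(25,75,18),(25,-75,18),(-25,-75,18),(-25,75,18)]+[(x,-45+y,51) for x,y in((6.25,11.25),(6.25,-11.25),(-6.25,-11.25),(-6.25,11.25))]]
print(proj(c,P).round(1).tolist())
cv2.imwrite('pics/w4c.png',cv2.resize(c['img'],(800,500)))
```

```text
3.7333 [538.30348488 133.90822938 215.90530568] 0.4985356468959116 [[0.436, 0.9, 0.024], [0.9, -0.436, -0.01], [0.002, 0.026, -1.0]]
[[318.2, 73.9], [318.7, 202.3], [279.1, 202.8], [273.7, 74.1], [303.0, 174.8], [303.3, 194.4], [292.3, 194.6], [291.7, 174.9]]
```

View pics/w4c.png

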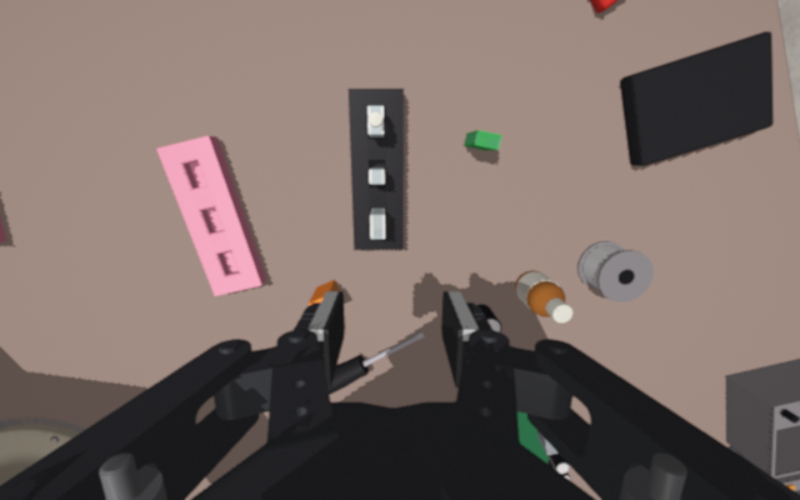

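The wrist view confirms the nearest slot (crop (378,222)) holds the long, unstoppered cell. The square cell is in the middle and the stopper is far. The rack sits about 5 px to the right of the top-camera estimate, so I'll fit from all cameras and check the TCP projection.

Run:
```python
from h import *
c=cap('wrist');s=sense();print(s['eef_pos'],proj(c,s['eef_pos']),[round(x,4) for x in s['ee_rot']])
i=c['img'].astype(int);m=(i.max(2)<75).astype(np.uint8)
roi=np.zeros_like(m);roi[60:215,270:335]=1;m&=roi
m=cv2.morphologyEx(m,cv2.MORPH_CLOSE,np.ones((15,15)))
k=max(cv2.findContours(m,0,1)[0],key=cv2.contourArea);bx=cv2.boxPoints(cv2.minAreaRect(k));print(bx)
# top corners = silhouette; camera is right over; order by position
bx=sorted(bx.tolist(),key=lambda p:p[1]);far=sorted(bx[:2]);near=sorted(bx[2:])
uv=[far[1],near[1],near[0],far[0]]
q=[(25,75,18),(25,-75,18),(-25,-75,18),(-25,75,18)]
R,f=fit(c,q,uv,[545,180,-.44]);print('wrist',R,f)
sc=cap('scene');t=cap('top')
us=np.array([(500,372),(758,545),(690,600),(442,405)])
print('scene pred wrist',(proj(sc,[T(R,k) for k in q])-[324,225])*5+[400,300])
for nm,RR in(('w',R),('t',[545.8,180.9,-.443])):
  for nmc,cc in(('scene',sc),('top',t)):
    P=[T(RR,k) for k in [(0,-45,51),(0,45,62),(0,0,51)]+q]
    a=proj(cc,P); a=(a-[324,225])*5+[400,300] if nmc=='scene' else (a-[240,150])*6.25+[400,0]
    print(nm,nmc,a.round(0).tolist())
g=(i.min(2)>120)
for y0,y1 in((80,115),(125,155),(160,200)):
    b=i[y0:y1,285:325]; mm=(b[...,0]>b[...,2]*0.95)&(b.min(2)>95); yx=np.argwhere(mm)+[y0,285]; print(yx.min(0),yx.max(0),yx.mean(0))
```

```text
[538.05492847 132.76371425 215.62644055] [[312.59060313 249.02011386]] [np.float64(0.0104), np.float64(0.8476), np.float64(0.5304), np.float64(0.0071)]
[[280.  72.]
 [322.  72.]
 [322. 199.]
 [280. 199.]]
wrist [ 5.50960826e+02  1.81609550e+02 -4.62619178e-01] [ 1.25 -0.54 -1.07  1.24  1.22  1.08 -1.37 -1.28]
scene pred wrist [[662.17212431 596.70689806]
 [436.21612969 401.8236639 ]
 [520.75960028 359.1547904 ]
 [750.76991301 542.46196974]]
w scene [[522.0, 358.0], [663.0, 449.0], [589.0, 412.0], [662.0, 597.0], [436.0, 402.0], [521.0, 359.0], [751.0, 542.0]]
w top [[671.0, 176.0], [500.0, 95.0], [587.0, 138.0], [485.0, 51.0], [755.0, 171.0], [712.0, 261.0], [440.0, 139.0]]
t scene [[524.0, 352.0], [668.0, 440.0], [592.0, 404.0], [668.0, 587.0], [438.0, 397.0], [521.0, 353.0], [755.0, 532.0]]
t top [[673.0, 185.0], [500.0, 107.0], [589.0, 149.0], [484.0, 63.0], [757.0, 178.0], [715.0, 269.0], [441.0, 152.0]]
[ 84 293] [108 307] [ 96.01858736 299.81412639]
[134 294] [147 307] [140.70430108 300.61290323]
[167 295] [191 308] [179.32537313 301.54925373]
```

The scene camera backs the wrist fit, so the top camera is biased by a few mm in x. The cell is near (531,141) at yaw about -0.45. I'll level the tool and go above it.

>>> play_rows --pt "-3 4 -25 0.01 0.024 0 0" --pt "-3 3 -30 0 0 0 0" --pt "-1 1 -30 0 0 0 0" --pt "0 0 -10 0 0 0 0" --pt "0 0 0 0 0 0 0"

```text
time_s: 4.3
eef_pos: [531.1, 133.8, 118.7]
ee_rot: [0.001, 0.851, 0.526, 0.001]
force: [0.3, -0.1, 0.8]
grip_width: 0.499
```

Run:
```python
from h import *
from scipy.spatial.transform import Rotation as Ro
c=cap('wrist','w5.png');s=sense();M=Ro.from_quat(s['ee_rot'],scalar_first=True).as_matrix();print(s['time_s'],s['eef_pos'],M.round(3).tolist())
p=s['eef_pos'];
print('tcp px',proj(c,p),'below at z51',proj(c,[p[0],p[1],51]))
cv2.imwrite('pics/w5c.png',cv2.resize(c['img'][100:325,170:470],(800,600)))
```

```text
4.35 [531.3372287  133.71393339 119.52443109] [[0.447, 0.895, 0.003], [0.895, -0.447, -0.0], [0.001, 0.003, -1.0]]
tcp px [[312.50644542 247.86506679]] below at z51 [[312.84775864 210.66492749]]
```

View pics/w5c.png

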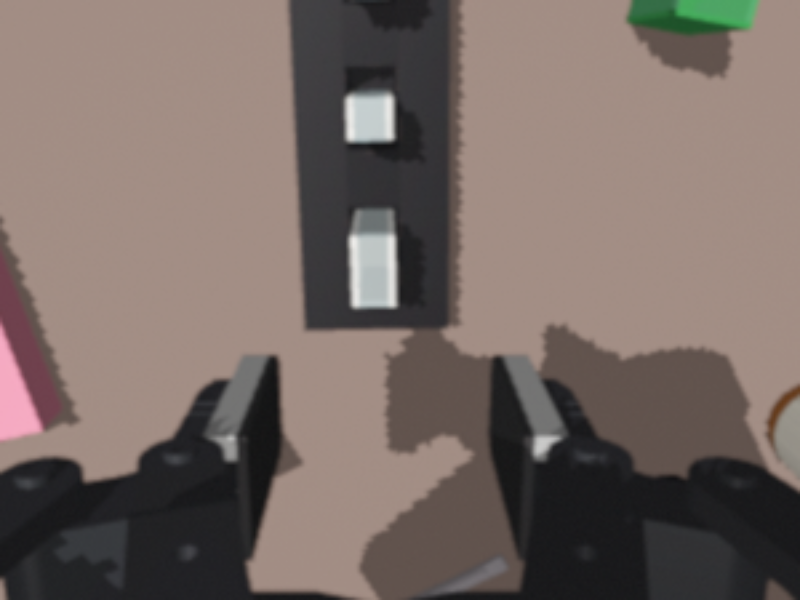

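The cell top (crop centre (374,271)) is 2–3 mm to the jaws' -y side and about 7 mm ahead, as fitted. The frosted sides face the fingers. Correcting and descending.

>>> play_rows --pt "0.8 7.2 -10 0 0 0 0" --pt "0 0 -25 0 0 0 0" --pt "0 0 -25 0 0 0 0" --pt "0 0 -20 0 0 0 0" --pt "0 0 0 0 0 0 0"

```text
time_s: 4.77
eef_pos: [536.0, 140.4, 41.3]
ee_rot: [0.004, 0.852, 0.524, 0.007]
force: [-0.5, -0.2, -0.5]
grip_width: 0.5
```

Run:
```python
from h import *
c=cap('wrist','w6.png');s=sense();p=s['eef_pos'];print(s['time_s'],p,s['ee_rot'].round(4),s['force'])
print('below at z51',proj(c,[p[0],p[1],51]))
cv2.imwrite('pics/w6c.png',cv2.resize(c['img'][130:355,170:470],(800,600)))
```

```text
4.8167 [536.94724807 140.51676558  43.23445236] [0.0044 0.8516 0.5242 0.0076] [-0.26755412  0.12034451 -0.03017174]
below at z51 [[313.78282661 254.30992926]]
```

View pics/w6c.png

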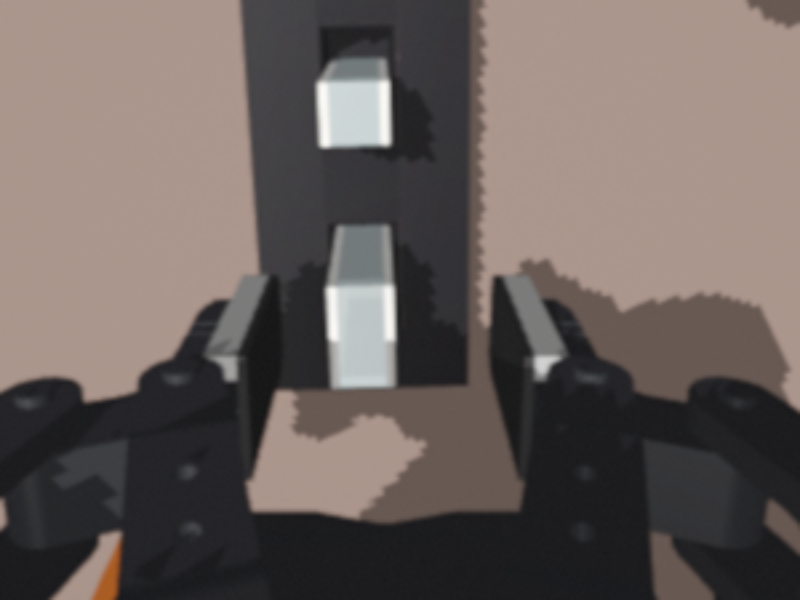

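The cell lies 4 mm to the left of the jaw centre (crop 361 against 385) because of drift. The fore–aft position is good. Correcting position and tilt, then the final descent.

>>> play_rows --pt "-3.9 1.7 0 0 0.017 0 0" --pt "0 0 -6 0 0 0 0" --pt "0 0 -6 0 0 0 0" --pt "0 0 -3 0 0 0 0" --pt "0 0 0 0 0 0 0"

```text
time_s: 5.23
eef_pos: [535.9, 142.8, 32.5]
ee_rot: [0.002, 0.852, 0.524, 0.004]
force: [0.5, -0.1, -0.2]
grip_width: 0.503
```

Run:
```python
from h import *
from scipy.spatial.transform import Rotation as Ro
s=sense();print(s['eef_pos'],Ro.from_quat(s['ee_rot'],scalar_first=True).as_matrix().round(3).tolist(),s['force'],s['dq'].round(3))
```

```text
[535.93250688 142.84111276  32.54922359] [[0.451, 0.893, 0.008], [0.893, -0.451, 0.001], [0.005, 0.007, -1.0]] [ 0.54752609 -0.06912968 -0.23800145] [-0.001 -0.01  -0.006 -0.001  0.005  0.   ]
```

>>> play_rows --pt "-3 -0.5 -3 0 0.007 0 0" --pt "-1 0 -3 0 0 0 0" --pt "0 0 0 0 0 0 0"

```text
time_s: 5.48
eef_pos: [531.9, 142.3, 26.6]
ee_rot: [-0.0, 0.852, 0.524, 0.001]
force: [-0.4, 0.3, -0.5]
grip_width: 0.505
```

>>> play_rows --pt "0 0 0 0 0 0 0"

```text
time_s: 5.57
eef_pos: [531.8, 142.3, 26.6]
ee_rot: [-0.0, 0.852, 0.524, 0.001]
force: [0.2, -0.6, 0.3]
grip_width: 0.498
```

>>> play_rows --pt "0.8 0 0 0 0 0 -0.4" --pt "0 0 0 0 0 0 -0.6" --pt "0 0 0 0 0 0 -1" --pt "0 0 0 0 0 0 -1" --pt "0 0 0 0 0 0 -1" --grip_force 30

```text
time_s: 5.98
eef_pos: [532.6, 142.3, 26.7]
ee_rot: [-0.0, 0.852, 0.524, 0.001]
force: [-0.0, -0.2, -0.3]
grip_width: 0.138
```

>>> play_rows --pt "0 0 0 0 0 0 -1" --pt "0 0 0 0 0 0 -1"

```text
time_s: 6.15
eef_pos: [532.6, 142.3, 26.7]
ee_rot: [-0.0, 0.852, 0.524, 0.001]
force: [0.1, -0.4, -0.5]
grip_width: 0.138
```

Gripped: opening about 11.7 mm, against a 12.5 mm cell. Lifting straight up.

>>> play_rows --pt "0 0 6 0 0 0 -1" --pt "0 0 8 0 0 0 -1" --pt "0 0 10 0 0 0 -1" --pt "0 0 16 0 0 0 -1" --pt "0 0 20 0 0 0 -1"

```text
time_s: 6.57
eef_pos: [530.8, 142.1, 88.2]
ee_rot: [-0.002, 0.852, 0.524, -0.002]
force: [0.9, -0.1, 0.4]
grip_width: 0.136
```

>>> play_rows --pt "0 0 20 0 0 0 -1" --pt "0 0 20 0 0 0 -1" --pt "0 0 15 0 0 0 -1" --pt "0 0 0 0 0 0 -1" --pt "0 0 0 0 0 0 -1"

```text
time_s: 6.98
eef_pos: [532.5, 142.3, 154.9]
ee_rot: [0.001, 0.852, 0.524, 0.004]
force: [0.4, 0.6, -0.5]
grip_width: 0.138
```

Run:
```python
from h import *
from scipy.spatial.transform import Rotation as Ro
c=cap('wrist','w7.png');s=sense();p=s['eef_pos'];print(p,s['grip_width'],Ro.from_quat(s['ee_rot'],scalar_first=True).as_matrix().round(3).tolist(),s['force'])
```

```text
[532.67739337 142.29899121 154.84222627] 0.13754191378011424 [[0.451, 0.893, 0.008], [0.893, -0.451, 0.001], [0.005, 0.006, -1.0]] [-0.36569023 -0.30971679  0.67472713]
```

Held and out of the rack. Carrying it above the beam at the same height.

>>> play_rows --pt "0 -20 0 0 0.006 0.023 -1" --pt "0 -30 0 0 0 0.023 -1" --pt "0 -30 0 0 0 0.023 -1" --pt "0 -30 0 0 0 0.023 -1" --pt "0 -30 0 0 0 0.023 -1"

```text
time_s: 7.45
eef_pos: [529.7, 2.6, 150.4]
ee_rot: [-0.003, 0.816, 0.578, -0.001]
force: [1.0, 0.5, -0.4]
grip_width: 0.138
```

>>> play_rows --pt "0 -30 0 0 0 0.023 -1" --pt "0 -30 0 0 0 0.023 -1" --pt "0 -30 0 0 0 0.023 -1" --pt "0 -30 0 0 0 0.023 -1" --pt "0 -30 0 0 0 0.023 -1"

```text
time_s: 7.87
eef_pos: [526.1, -154.0, 144.9]
ee_rot: [-0.007, 0.78, 0.626, -0.004]
force: [-0.7, 0.0, 0.0]
grip_width: 0.138
```

>>> play_rows --pt "0 -15 0 0 0 0.017 -1" --pt "0 0 0 0 0 0 -1" --pt "0 0 0 0 0 0 -1"

```text
time_s: 8.12
eef_pos: [524.2, -174.7, 141.4]
ee_rot: [-0.009, 0.776, 0.631, -0.005]
force: [-0.2, 0.2, 0.8]
grip_width: 0.139
```

Run:
```python
from h import *
from scipy.spatial.transform import Rotation as Ro
c=cap('wrist','w8.png');s=sense();p=s['eef_pos'];print(s['time_s'],p,s['grip_width'],Ro.from_quat(s['ee_rot'],scalar_first=True).as_matrix().round(3).tolist(),s['force'])
B=[525.5,-204.5,-.221]
print(proj(c,[T(B,q) for q in[(5,15,50),(5,-15,59),(5,45,59),(85,110,14),(85,-110,14),(-85,-110,14),(-85,110,14)]]).round(1).tolist(),proj(c,[p[0],p[1],50]))
cv2.imwrite('pics/w8c.png',cv2.resize(c['img'][50:350,120:520],(800,600)))
```

```text
8.1667 [ 524.15528458 -174.34253287  141.33332411] 0.1383368497622584 [[0.204, 0.979, -0.02], [0.979, -0.204, 0.008], [0.003, -0.021, -1.0]] [ 0.03701981 -0.37506439 -0.15290296]
[[329.4, 217.9], [328.8, 253.7], [330.8, 186.8], [418.8, 108.3], [397.0, 315.4], [245.3, 311.4], [233.6, 105.8]] [[314.98658894 202.20242435]]
```

View pics/w8c.png

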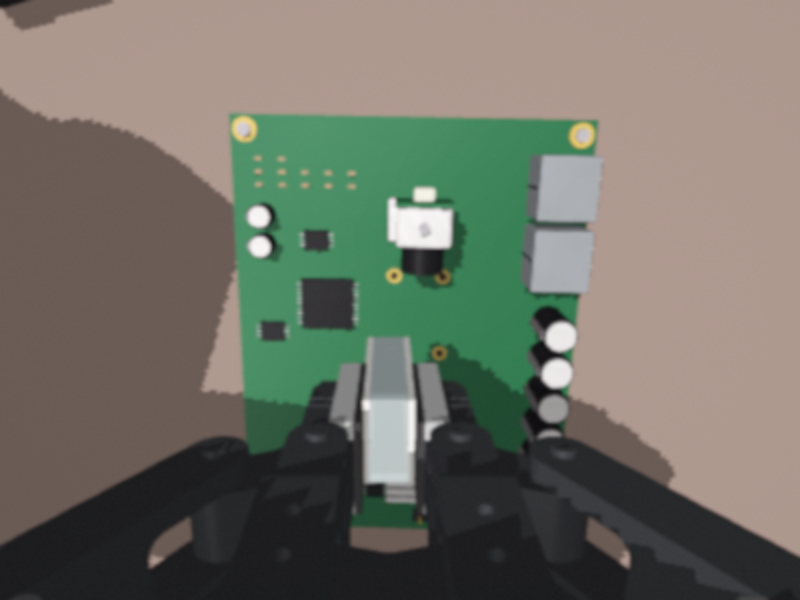

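Board fit confirmed: far corners and sensor face within 2 px of prediction. The cell hangs between the pads. Beam midpoint is at (533.7,-191), so the TCP target is (533.7,-191,48) at yaw -0.221. I'll level and align first, at height.

>>> play_rows --pt "5 -9 0 -0.008 -0.02 -0.015 -1" --pt "4 -8 0 0 0 0 -1" --pt "0 0 0 0 0 0 -1" --pt "0 0 -15 0 0 0 -1" --pt "0 0 0 0 0 0 -1"

```text
time_s: 8.58
eef_pos: [534.8, -189.4, 125.6]
ee_rot: [0.001, 0.78, 0.626, 0.001]
force: [-0.8, -0.1, -2.4]
grip_width: 0.141
```

```bash
cat > st.py <<'E'
from h import *
from scipy.spatial.transform import Rotation as Ro
s=sense();M=Ro.from_quat(s['ee_rot'],scalar_first=True).as_matrix();z=M[:,2]
print(s['time_s'],s['eef_pos'].round(1),'yaw',np.arctan2(M[1,1],M[0,1]).round(4),'fixrot',(-z[1]).round(4),z[0].round(4),s['force'].round(1),s['grip_width'],np.abs(s['dq']).max())
E
python3 st.py
```

```text
8.5833 [ 534.8 -189.4  125.6] yaw -0.2191 fixrot 0.0003 0.0019 [-0.8 -0.1 -2.4] 0.14058916640956326 0.06559896007004737
```

>>> play_rows --pt "-1.5 -1.5 -10 0 0 0 -1" --pt "0 0 -10 0 0 0 -1" --pt "0 0 -10 0 0 0 -1" --pt "0 0 0 0 0 0 -1" --pt "0 0 0 0 0 0 -1"

```text
time_s: 9.0
eef_pos: [533.6, -190.1, 93.5]
ee_rot: [0.001, 0.78, 0.626, 0.001]
force: [0.6, 0.1, -0.1]
grip_width: 0.139
```

```bash
python3 st.py
```

```text
9.0 [ 533.6 -190.1   93.5] yaw -0.2177 fixrot 0.0003 0.0023 [ 0.6  0.1 -0.1] 0.13872598322162688 0.018863764157638196
```

>>> play_rows --pt "0 -0.5 -10 0 0.002 -0.003 -1" --pt "0 -0.3 -10 0 0 0 -1" --pt "0 0 -10 0 0 0 -1" --pt "0 0 -6 0 0 0 -1" --pt "0 0 0 0 0 0 -1"

```text
time_s: 9.42
eef_pos: [533.6, -190.9, 54.0]
ee_rot: [0.0, 0.781, 0.625, 0.0]
force: [0.0, -0.2, -0.2]
grip_width: 0.142
```

```bash
python3 st.py
```

```text
9.4167 [ 533.6 -190.9   54. ] yaw -0.221 fixrot 0.0006 0.0005 [ 0.  -0.2 -0.2] 0.14153920097325473 0.0040470806375245815
```

>>> play_rows --pt "0 0 -5 0 0 0 -1" --pt "0 0 0 0 0 0 -1" --pt "0 0 0 0 0 0 -1"

```text
time_s: 9.67
eef_pos: [533.6, -190.9, 48.1]
ee_rot: [0.0, 0.781, 0.625, -0.0]
force: [1.1, -0.1, -0.2]
grip_width: 0.146
```

```bash
python3 st.py
python3 - <<'E'
from h import *
c=cap('wrist','w9.png');d=cap('scene','s9.png')
B=[525.5,-204.5,-.221]
q=[(5,15,50),(5,-15,59),(5,45,59),(-10,-60,61),(20,-60,61),(85,110,14),(-85,110,14)]+[(5+x,15+y,72.5) for x,y in((6.25,11.25),(6.25,-11.25),(-6.25,-11.25),(-6.25,11.25))]
P=[T(B,k) for k in q];u=proj(c,P);print(u.round(1).tolist());print(proj(d,P[:3]+P[7:]).round(1).tolist())
a=cv2.resize(c['img'][40:340,165:465],(400,400),interpolation=3);im=c['img'].copy()
b=cv2.resize(d['img'][175:245,180:250],(400,400),interpolation=3)
cv2.imwrite('pics/f.png',np.hstack([a,b]))
cv2.imwrite('pics/f1.png',cv2.resize(c['img'][110:335,165:465],(800,600),interpolation=3))
E
```

```text
9.6667 [ 533.6 -190.9   48.1] yaw -0.221 fixrot 0.0004 0.0001 [ 1.1 -0.1 -0.2] 0.14596323144555257 0.009671792748263486
[[312.2, 248.4], [312.2, 306.2], [312.0, 199.8], [286.5, 375.7], [338.3, 375.7], [449.6, 71.8], [157.8, 71.9], [325.5, 246.9], [325.0, 290.1], [298.9, 290.1], [298.2, 246.9]]
[[228.9, 201.1], [221.0, 194.2], [235.9, 202.3], [228.3, 196.3], [222.7, 193.3], [226.7, 191.2], [232.3, 194.2]]
```

View pics/f1.png

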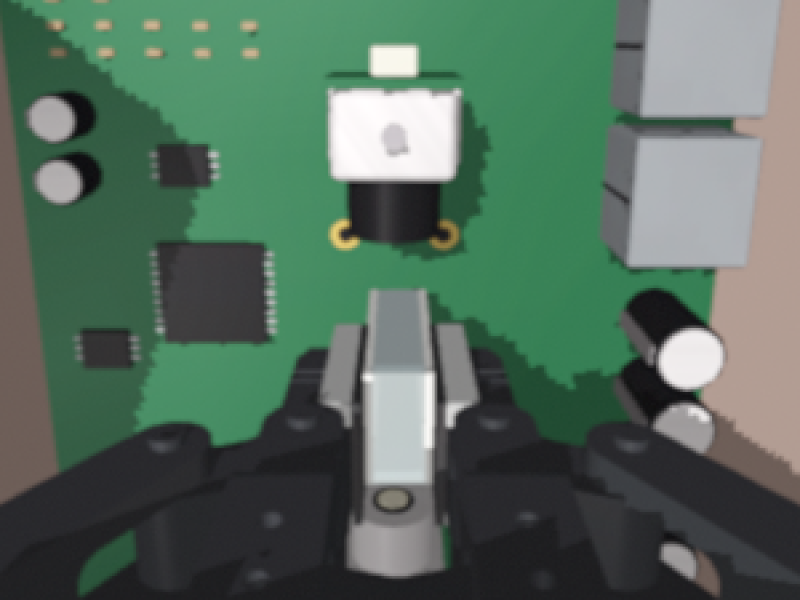

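View pics/f.png

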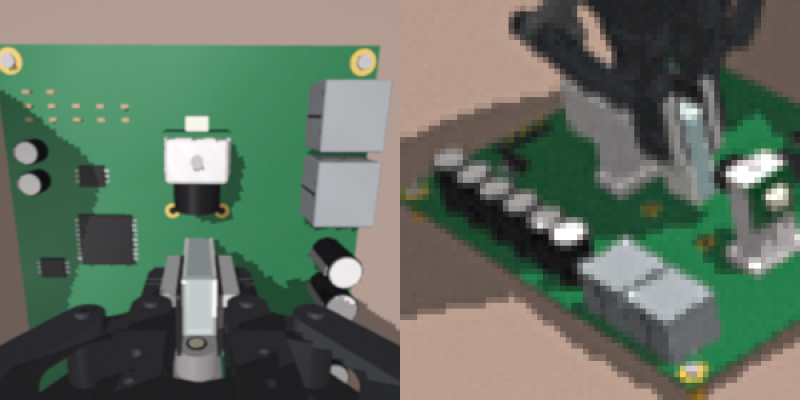

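The cell sits within about 1 mm of the tube axis and of midway (crop: cell centre u≈398, tubes ≈395). It is upright, clear of the board, and the scene view agrees. One settle row, then I hand in.

>>> play_rows --pt "0 0 0 0 0 0 -1" --pt "0 0 0 0 0 0 -1" --pt "0 0 0 0 0 0 -1"

```text
time_s: 10.02
eef_pos: [534.0, -191.1, 49.1]
ee_rot: [0.001, 0.781, 0.625, 0.0]
force: [0.5, -0.1, -0.2]
grip_width: 0.136
```

```bash
python3 st.py; python3 -c "
from rig import ctrl
print(ctrl.finish_job())"; python3 st.py
```

```text
10.0167 [ 534.  -191.1   49.1] yaw -0.221 fixrot 0.0013 0.0016 [ 0.5 -0.1 -0.2] 0.1360874960604249 0.0055897167378400215
the job is handed in; nothing more can be done
None
the job is handed in; nothing more can be done
```

I switched the lamp on, took the long unstoppered cell from the rack by its frosted faces, and handed the job in at about 10 s with the cell held in the beam. The hand-in gave no verdict.

- **Lamp:** I pushed the toggle to its end stop, where the force rose to 22 N, and the bat was seen leaning towards +x. I did not view the toggle again after leaving it; nothing touched it afterwards.
- **Position:** in the last wrist picture the cell was about 0.5–1 mm off the tube axis and about 1 mm from midway. Its centre should be near 51 mm above the bench against 50 mm wanted. That height comes from the arm pose and where the cell stood in the rack, not from a direct measurement.
- **Alignment:** the tool was level within 0.002 rad and its yaw matched the board's fitted yaw of -0.221 rad.
- **Contact:** the last force reading was about 0.5 N, close to noise, and the pictures showed the cell clear of the board and tubes. The grip opening was steady at about 0.14 (roughly 12 mm).
- **Other things:** I touched none of the other cells or loose items, but took no final picture of them all.
- **Disagreement:** the top camera placed the board and rack about 4–5 mm short in x. I used the wrist camera, which the scene camera's view of the rack supported.

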